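# Fetch the brass sleeve from the tip-out bin to the vee cradle

### The job

Tip the clear bin out by its orange handle, take out the brass sleeve and lay it gently in the groove of the vee cradle, pushed along until its end butts against the cradle's end stop, ready for cross-drilling. Leave the dark steel sleeve in the bin, shut the bin fully again, and do not disturb the other things on the bench.

Things in the scene. Friction and masses are not known exactly. Their poses are not given: they have to be found in the camera images.
- housing: Fixed blue housing of the tip-out bin, clear roof. Origin on the bench under the middle of the hinge line, at its open front; x points into the housing, y to its left, z up. Spans x 0 to 125, y -140 to 140, z 0 to 135 mm; roof 5 mm thick, underside at z = 130; so the shut bin cannot be reached into from above.
- bin_hinge (a point): Middle of the bin's hinge line, which runs along the housing's y axis, 30 mm above the bench, at the lower front edge of the bin. Fixed to the housing, same axes.
- bin (a joint): Tip angle of the clear plastic bin about its hinge line, rad: 0 = shut, 0.75 = fully tipped out (its top comes forward out of the housing). It stays where it is left; moving it takes 5 to 10 N at the handle. Its contents roll to the lowest corner as it tips.
- bin_handle (a point): Middle of the bin's orange bar handle (bar along y, 100 mm long, about 10 mm thick), 50 mm in front of the outside of the front wall and 72 mm above the hinge line when shut; it moves with the bin. Axes of the bin.
- bin_inside (a point): Centre of the bin's inner floor, 42.5 mm behind the hinge line and 4 above it; moves with the bin, axes of the bin. From the hinge line: floor x 0 to 85, front wall x 0 to 4 and 85 high, back wall 38 high, all 4 mm thick. A middle divider makes two compartments, each 124 mm wide along y, centres at y = +64 and -64; dividers 38 high, 72 high in the front half.
- brass_sleeve: Loose brass-coloured sleeve, a cylinder 60 mm long and 44 mm in diameter with a dark bore, 0.35 to 0.6 kg, lying across one of the bin's two compartments. Origin at the middle of its axis, its own y along the axis. It can be gripped over its two flat ends (60 mm).
- steel_sleeve: Loose dark steel sleeve of the same shape and size, in the other compartment. It must stay in the bin. Origin at the middle of its axis, own y along the axis.
- cradle: Fixed steel vee cradle, green base (110 x 130 mm) and sides. Origin on the bench under its centre. Its 90 degree groove runs along its own y from -60 (open end) to +55 mm, bottom of the vee at z = 26, upper edges at z = 58. An end stop plate, 86 wide, 76 high, 8 thick, stands across the +y end, inner face at y = 55.
- stop_face (a point): Point on the inner face of the cradle's end stop (y = 55 mm in the cradle), 57 mm above the bench, on the line where the axis of a 44 mm cylinder lies when it rests in the groove. Axes of the cradle. A sleeve fully home against the stop has its centre at y = -30 mm from here.
- hammer: Bystander, leave it where it is: hammer lying down, about 300 mm long.
- screwdriver: Bystander, leave it where it is: screwdriver lying down, about 200 mm long.
- bolt: Bystander, leave it where it is: large hex bolt standing on its head, 46 mm across, 88 mm tall.
- jar: Bystander, leave it where it is: jar, 70 mm in diameter, 90 mm tall.
- big_washer: Bystander, leave it where it is: large steel washer lying flat, 90 mm outside, 44 mm inside, 8 mm thick.
There are look-alikes about, which are no part of the job. What is shaped like the cradle but blue or pink is not meant.

How it is judged (in metres and radians):
On the way, in this order (a step that is already met when the one before it is completed fails the run):
1. the bin is tipped out (value of joint bin above 0.45 rad), for 0.2 s.
2. the brass sleeve lies in the cradle's groove (x of brass_sleeve in the frame of stop_face between -0.005 and 0.005 m and z of brass_sleeve in the frame of stop_face between -0.005 and 0.005 m and y of brass_sleeve in the frame of stop_face above -0.09 m and angle between the y axis of brass_sleeve and the y axis of stop_face, either way round below 0.1 rad), for 0.2 s.
At the end, for the whole second after the job is handed in: The brass sleeve rests in the vee groove (axis within 4 mm and 4 degrees of the groove's line) with its end within 2.5 mm of the end stop, at rest; the bin is shut (tip angle under 0.04 rad) with the steel sleeve lying in it (value of joint bin below 0.04 rad and x of brass_sleeve in the frame of stop_face between -0.004 and 0.004 m and z of brass_sleeve in the frame of stop_face between -0.004 and 0.004 m and y of brass_sleeve in the frame of stop_face between -0.0325 and -0.027 m and angle between the y axis of brass_sleeve and the y axis of stop_face, either way round below 0.07 rad and linear speed of brass_sleeve below 0.01 m/s and x of steel_sleeve in the frame of bin_inside between -0.045 and 0.045 m and y of steel_sleeve in the frame of bin_inside between -0.13 and 0.13 m and z of steel_sleeve in the frame of bin_inside between 0.01 and 0.05 m and linear speed of steel_sleeve below 0.02 m/s); the robot touches nothing.
It fails at once if the brass sleeve is dropped, thrown or jammed into the cradle (more than 80 N) (contact force between brass_sleeve and cradle above 80 N).
It fails at once if the hammer, screwdriver, bolt, jar or washer is moved by more than 40 mm (distance of any of hammer, screwdriver, bolt, jar, big_washer from where it was at the start of the episode above 0.04 m).
It also fails if it takes over 72 s, if anything falls off the work surface, if the arm or the gripper's body presses on something with over 40 N, if the wrist force passes 120 N, or if a joint passes its speed limit or range.

### The arm

A 6-joint arm with a two-finger parallel gripper is mounted at the origin on the work surface. World frame = base frame: x ahead of the robot, y to its left, z up, the work surface at z = 0. Lengths are in mm, angles in rad, forces in N, time in s.
With the tool pointing down it reaches from about 350 to 975 mm from the base axis. Payload 7.1 kg.
Tool frame: the origin (TCP) lies midway between the tips of the shut fingers; the grasp point (between the pads) lies 19 mm behind it; z points along the fingers, y is the line along which they close (so a half turn about z gives the same grasp; the last joint's range is limited). The gripper opens to 88 mm and grips with 3 to 60 N. Pads are 20 mm wide; open, the fingers measure 115 mm over their backs; the gripper's body (75 mm by 178 mm) begins 61 mm behind the grasp point.
Start: joints at [1.145, 0.423, 1.63, -0, 1.089, -0.019], TCP at [247.263, 573.991, 222.675] pointing down, gripper open.
Joint ranges: [-3, 3], [-0.9, 2.11], [0.09, 2.58], [-1.31, 4.45], [0.11, 2.69], [-2.54, 2.54]. Speed limits (rad/s): [2.39, 2.39, 3.01, 3.14, 3.14, 3.14].

### API

Orientations are given as a rotation vector (axis times angle).
In Python, from workcell import get_obs, get_image, camera_params, close_job gives the robot as it stands.
- The arm moves only by the shell command python3 -m creep 'ROWS' [OPENING]. ROWS is a JSON object of lists of equal length, an entry for each row: "delta_pos": the shift along the tool's x, y, z in m, a list of three; "twist": the turn, a rotation vector about the tool's x, y, z in degrees, a list of three. A call has 1 to 20 rows; each row shifts and turns the commanded pose from where the row before left it, along the tool's axes as they then stand; what a row does not reach is not made up. A row lasts 1/12 s, in which the tool goes at most 41.7 mm and 7.16 degrees, less where a joint would pass 70% of its speed; a pose out of reach is approached as far as the arm can. A call with a gripper value outside its range is refused whole. OPENING is the opening, from 0 (shut) to 1 (fully open), set as the call begins (- or left out, the last holds). The fingers move at their own pace and stop on an object; the grip force is fixed at half the most. Time passes only in rows, so rows that do not move let the fingers close. It gives the time, the measured TCP pose, the force, the opening and the grip force at its end, in the units of the state.
- get_obs(): the state, without advancing time (a new reading comes with each control period).
- get_image(name): name is "scene" or "top" or "wrist"; returns (picture, depth): 480x640x3 uint8, red, green, blue; 480x640 float32, mm along the optical axis (not along the pixel's ray), 0 where there is no reading.
- camera_params(name): a dict with "camera_matrix" (3x3 intrinsics, pixels), "k1" (the pictures are not rectified: a ray, as slopes to the right and down, at radius r is drawn at 1 + k1 r^2 times it, then the intrinsics apply), "extrinsics" (4x4, takes a point from camera to world coordinates). Camera axes: x right, y down, z forward; pixel columns grow to the right and rows downward; lengths in mm; the calibration is good to about 2 mm. A picture is of the moment at which its call begins: read the wrist's pose just before it. camera_params takes no time and is no camera call; for the wrist camera it gives the pose at the moment of the call.
- close_job(): hands the job in; it is judged then, once.
The state is a dict: "t": time; "qpos": joint angles; "qvel": joint speeds; "joint_torque": joint torques, N m; "ee_pos": TCP position; "orientation": TCP orientation; "ft_force": force on the tool from outside, world axes, zero at the start; "moment": the same for the moment, N m; "width": finger opening in mm; "grasp_force": force on a finger pad.
Only numpy, scipy, OpenCV 4.12 (cv2) and the standard library are available. Lean on these libraries where they do the work, as an engineer would, in place of code of your own. Each camera call takes 0.05 s, during which the arm holds its last target. There are 200 camera calls.

## Working session

There is one attempt and no reset: what is moved stays moved. The work goes in short steps, Python scripts to look and compute and a shell command to move; the robot and the scene stay as the last step left them, time stands still between calls to the robot, and variables do not carry over. Pictures are saved under pics/ and viewed, at most 10 in all, crops included, and the job is handed in when it is done.

```bash
mkdir -p pics; cat > h.py <<'E'
import numpy as np, cv2
from scipy.spatial.transform import Rotation as R
from workcell import get_obs, get_image, camera_params, close_job
def snap(n,f=None):
    p=camera_params(n); im,d=get_image(n)
    if f: cv2.imwrite('pics/'+f,im[:,:,::-1])
    return im,d,p
def pts(d,p,uv=None):
    K=np.array(p['camera_matrix'],float);E=np.array(p['extrinsics']);k=p['k1']
    if uv is None:
        v,u=np.mgrid[:480,:640]; uv=np.stack([u,v],-1).reshape(-1,2)
    uv=np.asarray(uv,float).reshape(-1,2)
    n=cv2.undistortPoints(uv[:,None],K,np.array([k,0,0,0,0.]))[:,0]
    z=d[uv[:,1].astype(int),uv[:,0].astype(int)]
    P=np.c_[n*z[:,None],z]; W=P@E[:3,:3].T+E[:3,3]; W[z==0]=np.nan
    return W
def cloud(d,p): return pts(d,p).reshape(480,640,3)
E
python3 - <<'E'
from h import *
a=snap('scene','scene.png');b=snap('top','top.png')
np.savez('a.npz',si=a[0],sd=a[1],ti=b[0],td=b[1])
for x in(a,b): print(x[2])
o=get_obs();print(o['ee_pos'],o['orientation'],o['width'],o['t'])
E
```

```text
{'camera_matrix': array([[517.95677269,   0.        , 315.06390485],
       [  0.        , 517.95677269, 247.97305898],
       [  0.        ,   0.        ,   1.        ]]), 'k1': 0.03679001343837522, 'extrinsics': array([[-3.18322439e-01,  7.72511366e-01, -5.49451557e-01,
         1.10032810e+03],
       [ 9.47935277e-01,  2.53602906e-01, -1.92624701e-01,
         2.53998743e+02],
       [-9.46225929e-03, -5.82161279e-01, -8.13018272e-01,
         1.01231789e+03],
       [ 0.00000000e+00,  0.00000000e+00,  0.00000000e+00,
         1.00000000e+00]])}
{'camera_matrix': array([[507.33524638,   0.        , 318.36578071],
       [  0.        , 507.33524638, 239.49867542],
       [  0.        ,   0.        ,   1.        ]]), 'k1': -0.12046641823501833, 'extrinsics': array([[-2.07298084e-02, -9.98529088e-01,  5.00992555e-02,
         4.25152562e+02],
       [-9.99615716e-01,  1.97778499e-02, -1.94231195e-02,
         2.50851528e+01],
       [ 1.84036943e-02, -5.04826407e-02, -9.98555360e-01,
         1.31436548e+03],
       [ 0.00000000e+00,  0.00000000e+00,  0.00000000e+00,
         1.00000000e+00]])}
[247.0740729  573.57078819 222.01866685] [-6.34501375e-01 -3.07658326e+00  2.00706615e-03] 87.52669760897551 0.1
```

View pics/scene.png

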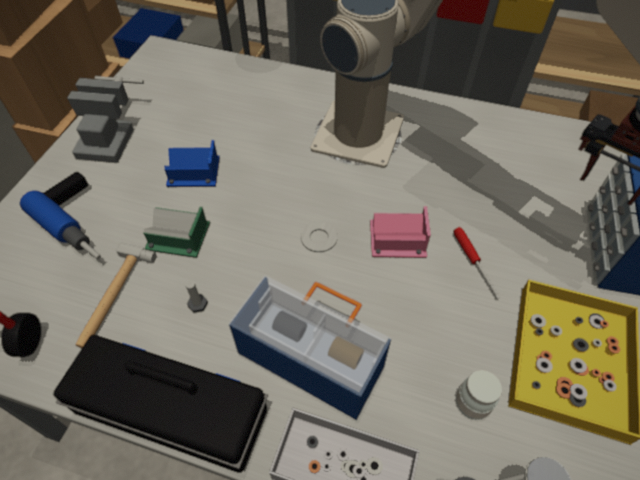

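View pics/top.png

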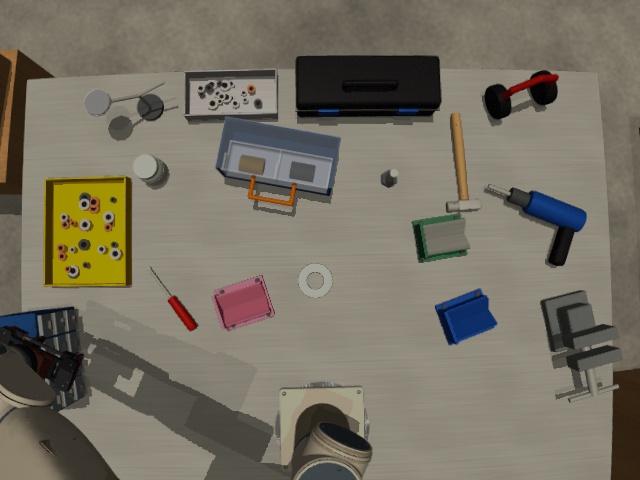

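The scene picture shows the bin with its orange handle at (333,300), the brass sleeve at (345,350) and the steel one at (289,326). The green cradle is at (175,230), with its stop plate on the right at (195,230). In the top picture the handle is at (272,195), brass at (252,165), the cradle at (441,238), the bolt at (389,178), and the washer at (315,281).

```bash
python3 - <<'E'
from h import *
a=np.load('a.npz')
for n,k in(('scene','s'),('top','t')):
    p=camera_params(n); C=cloud(a[k+'d'],p); im=a[k+'i']; hsv=cv2.cvtColor(im,cv2.COLOR_RGB2HSV)
    H,S,V=[hsv[...,i].astype(int) for i in range(3)]; x,y,z=C[...,0],C[...,1],C[...,2]
    box=lambda u0,u1,v0,v1:(np.indices((480,640))[1]>u0)&(np.indices((480,640))[1]<u1)&(np.indices((480,640))[0]>v0)&(np.indices((480,640))[0]<v1)
    B=box(300,365,280,325) if k=='s' else box(245,300,170,210)
    m=B&(S>150)&(H>5)&(H<22)&(z>50)&(z<125)
    P=C[m];print(n,'handle',len(P),P.min(0),P.max(0))
    top=P[(P[:,2]>np.nanmax(P[:,2])-12)]; 
    # bar = points nearest robot
    q=P[:,:2]-P[:,:2].mean(0)
    r=cv2.minAreaRect(P[:,:2].astype(np.float32));print(' rect',r,cv2.boxPoints(r).round(1).tolist(), 'z med',np.median(P[:,2]))
    B=box(140,212,195,262) if k=='s' else box(405,475,205,268)
    g=B&(z>8)&(z<90); P=C[g]
    r=cv2.minAreaRect(P[:,:2].astype(np.float32));print('cradle all',r,cv2.boxPoints(r).round(1).tolist(),np.percentile(P[:,2],[1,50,99]))
    t=P[P[:,2]>66];r=cv2.minAreaRect(t[:,:2].astype(np.float32));print('stop',len(t),r,cv2.boxPoints(r).round(1).tolist(),np.median(t[:,2]))
    # housing top
    B=box(225,395,265,415) if k=='s' else box(210,345,110,200)
    t=C[B&(z>120)&(z<145)];
    r=cv2.minAreaRect(t[:,:2].astype(np.float32));print('roof',len(t),r,cv2.boxPoints(r).round(1).tolist(),np.median(t[:,2]))
    uv=[(345,350),(289,326)] if k=='s' else [(252,165),(302,171)]
    print('sleeves',pts(a[k+'d'],p,uv).round(1).tolist())
E
```

```text
scene handle 255 [570.29950964  60.58976299 101.36372593] [626.40161468 169.41105854 111.51987093]
 rect ((596.806884765625, 115.0172119140625), (106.58724212646484, 38.7769660949707), 78.22478485107422) [[567.0, 66.80000305175781], [604.9000244140625, 58.900001525878906], [626.7000122070312, 163.1999969482422], [588.7000122070312, 171.10000610351562]] z med 106.28975096648003
cradle all ((506.19891357421875, -310.4461669921875), (133.72825622558594, 139.84884643554688), 15.206236839294434) [[423.29998779296875, -260.5], [460.0, -395.5], [589.0999755859375, -360.3999938964844], [552.4000244140625, -225.39999389648438]] [ 8.44908257 39.14254045 77.71136292]
stop 160 ((479.33526611328125, -256.8310852050781), (87.55025482177734, 9.882844924926758), 7.662596225738525) [[435.29998779296875, -257.79998779296875], [436.6000061035156, -267.6000061035156], [523.4000244140625, -255.89999389648438], [522.0999755859375, -246.10000610351562]] 75.3058859507862
roof 9646 ((691.3953247070312, 94.83577728271484), (282.42132568359375, 129.0143280029297), 78.28363800048828) [[599.5999755859375, -30.29
[... 756 characters left out ...]
 -255.10000610351562], [427.3999938964844, -226.6999969482422]] [ 8.37472001 40.52777028 78.60446527]
stop 142 ((481.05865478515625, -257.18865966796875), (85.40647888183594, 9.435518264770508), 7.896709442138672) [[438.1000061035156, -258.3999938964844], [439.3999938964844, -267.70001220703125], [524.0, -256.0], [522.7000122070312, -246.60000610351562]] 76.25702496440385
roof 6177 ((693.8754272460938, 93.52635192871094), (281.3033447265625, 126.7557601928711), 78.63301849365234) [[604.0, -31.899999618530273], [728.2999877929688, -56.900001525878906], [783.7000122070312, 218.89999389648438], [659.5, 243.89999389648438]] 136.26200435759324
sleeves [[662.0, 154.1, 138.7], [646.2, 37.2, 134.7]]
```

```bash
cat >> h.py <<'E'
yaw=np.radians(-11.5); ex=np.array([np.cos(yaw),np.sin(yaw),0]); ey=np.array([-np.sin(yaw),np.cos(yaw),0]); ez=np.array([0,0,1.])
HN=np.array([632,106.8,30.])
def binpt(x,y,z,th): return HN+ex*(x*np.cos(th)-z*np.sin(th))+ey*y+ez*(z*np.cos(th)+x*np.sin(th))
cy=np.radians(7.75); cx_=np.array([np.cos(cy),np.sin(cy),0]); cy_=np.array([-np.sin(cy),np.cos(cy),0]); SF=np.array([480.8,-261.,57])
def rot(yv,zv):
    "tool rotation with y along yv, z along zv"
    return R.from_matrix(np.c_[np.cross(yv,zv),yv,zv])
def cur():
    o=get_obs(); return np.array(o['ee_pos']),R.from_rotvec(o['orientation']),o
def near(r0,r):
    f=r*R.from_euler('z',np.pi); return min((r,f),key=lambda q:(r0.inv()*q).magnitude())
def plan(p0,r0,p1,r1,n):
    "rows from pose to pose: straight line, even turn"
    w=(r0.inv()*r1).as_rotvec()
    print('n',n,'twist/row',np.degrees(w/n).round(2),'tot',np.degrees(w).round(1))
    q=p0
    ds=[]
    for i in range(n): ds.append(((r0*R.from_rotvec(w*i/n)).inv().apply((p1-p0)/n)/1000).round(4).tolist())
    if np.linalg.norm(w)<.01: print(ds[0])
    else: print(ds)
E
python3 - <<'E'
from h import *
p,r,o=cur(); print(p,r.as_matrix().round(2),o['qpos'])
t=near(r,rot(ex,-ez)); g=binpt(-50,0,72,0); print(g)
tcp=g-ez*19
plan(p,r,tcp+ez*70,t,18); plan(tcp+ez*70,t,tcp,t,4)
E
```

```text
[247.0740729  573.57078819 222.01866685] [[-0.92  0.4  -0.  ]
 [ 0.4   0.92 -0.  ]
 [-0.   -0.   -1.  ]] [ 1.14501057e+00  4.23728369e-01  1.63057100e+00 -3.01047197e-05
  1.08859736e+00 -1.90033861e-02]
[583.00376477 116.76839672 102.        ]
n 18 twist/row [-0.    0.    4.34] tot [-0.1  0.1 78.2]
[[-0.0272, -0.0159, 0.0039], [-0.0283, -0.0138, 0.0039], [-0.0293, -0.0116, 0.0039], [-0.0301, -0.0094, 0.0038], [-0.0307, -0.0071, 0.0038], [-0.0311, -0.0047, 0.0038], [-0.0314, -0.0024, 0.0038], [-0.0315, 0.0, 0.0038], [-0.0314, 0.0024, 0.0038], [-0.0311, 0.0048, 0.0038], [-0.0307, 0.0071, 0.0038], [-0.0301, 0.0094, 0.0038], [-0.0293, 0.0117, 0.0038], [-0.0283, 0.0139, 0.0038], [-0.0272, 0.016, 0.0038], [-0.0259, 0.018, 0.0038], [-0.0244, 0.0199, 0.0038], [-0.0229, 0.0217, 0.0038]]
n 4 twist/row [0. 0. 0.] tot [0. 0. 0.]
[0.0, 0.0, 0.0175]
```

```bash
python3 -m creep '{"delta_pos":[[-0.0272,-0.0159,0.0039],[-0.0283,-0.0138,0.0039],[-0.0293,-0.0116,0.0039],[-0.0301,-0.0094,0.0038],[-0.0307,-0.0071,0.0038],[-0.0311,-0.0047,0.0038],[-0.0314,-0.0024,0.0038],[-0.0315,0,0.0038],[-0.0314,0.0024,0.0038],[-0.0311,0.0048,0.0038],[-0.0307,0.0071,0.0038],[-0.0301,0.0094,0.0038],[-0.0293,0.0117,0.0038],[-0.0283,0.0139,0.0038],[-0.0272,0.016,0.0038],[-0.0259,0.018,0.0038],[-0.0244,0.0199,0.0038],[-0.0229,0.0217,0.0038],[0,0,0],[0,0,0]],"twist":[[0,0,4.34],[0,0,4.34],[0,0,4.34],[0,0,4.34],[0,0,4.34],[0,0,4.34],[0,0,4.34],[0,0,4.34],[0,0,4.34],[0,0,4.34],[0,0,4.34],[0,0,4.34],[0,0,4.34],[0,0,4.34],[0,0,4.34],[0,0,4.34],[0,0,4.34],[0,0,4.34],[0,0,0],[0,0,0]]}' 0.6
python3 - <<'E'
from h import *
p,r,o=cur(); t=near(r,rot(ex,-ez)); tcp=binpt(-50,0,72,0)-ez*19
plan(p,r,tcp,t,6)
im,d,pp=snap('wrist','w1.png'); C=cloud(d,pp); hsv=cv2.cvtColor(im,cv2.COLOR_RGB2HSV)
m=(hsv[...,1]>150)&(hsv[...,0]>5)&(hsv[...,0]<22)&(C[...,2]>80)&(C[...,2]<125)
P=C[m]; print(len(P)); b=(P-HN)@np.c_[ex,ey,ez]; b=b[b[:,2]>60]; print(np.percentile(b,[1,10,50,90,99],axis=0).round(1))
f=b[b[:,0]<-40]; print(np.percentile(f,[1,10,50,90,99],axis=0).round(1))
E
```

```text
t: 1.77
ee_pos: [583.8, 115.9, 153.3]
orientation: [-2.433, -1.986, 0.001]
ft_force: [-0.3, -0.1, 0.1]
width: 52.4
grasp_force: 0.0
n 6 twist/row [-0.01  0.   -0.01] tot [-0.1  0.  -0.1]
[0.0001, -0.0002, 0.0117]
4041
[[-56.1 -53.9  73.6]
 [-54.5 -49.4  75.2]
 [-47.8  17.6  77. ]
 [-15.1  50.9  78.1]
 [ -3.2  53.   78.9]]
[[-56.3 -52.9  74. ]
 [-55.1 -46.2  75.4]
 [-51.    8.3  77. ]
 [-45.7  48.   78.1]
 [-40.3  52.5  79. ]]
```

View pics/w1.png

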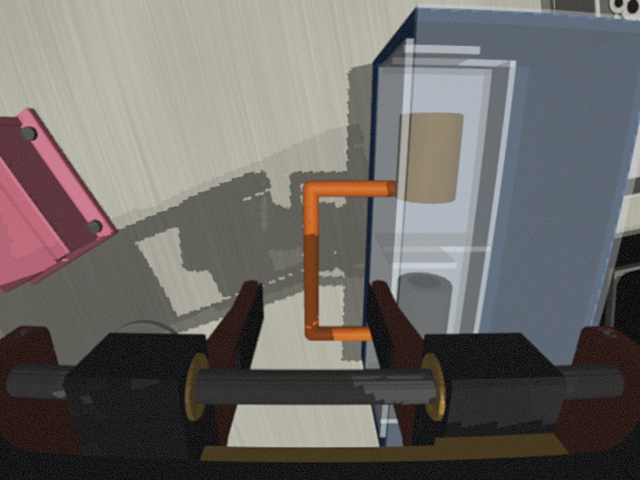

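The handle bar shows at (312,260) and sits where the model predicts (x -51, z 72 mm). I'll descend and grip it.

```bash
python3 -m creep '{"delta_pos":[[0,-0.0004,0.0117],[0,-0.0004,0.0117],[0,-0.0004,0.0117],[0,-0.0004,0.0117],[0,-0.0004,0.0117],[0,-0.0004,0.0117],[0,0,0]],"twist":[[0,0,0],[0,0,0],[0,0,0],[0,0,0],[0,0,0],[0,0,0],[0,0,0]]}'
python3 -m creep '{"delta_pos":[[0,0,0],[0,0,0],[0,0,0],[0,0,0],[0,0,0],[0,0,0],[0,0,0]],"twist":[[0,0,0],[0,0,0],[0,0,0],[0,0,0],[0,0,0],[0,0,0],[0,0,0]]}' 0
python3 - <<'E'
from h import *
p,r,o=cur(); print(o['width'])
# arc: tilt tool with bin by half of the bin's angle
n=16; th=np.linspace(0,.76,n+1); g0=p+r.apply([0,0,-19])
off=g0-binpt(-50,0,72,0); print('off',off)
P=[];Q=[]
for a in th:
    q=R.from_rotvec(-ey*a*0.55)*r; Q.append(q); P.append(binpt(-50,0,72,a)+off+q.apply([0,0,19]))
for i in range(n): print((Q[i].inv().apply(P[i+1]-P[i])/1000).round(4).tolist(),np.degrees((Q[i].inv()*Q[i+1]).as_rotvec()).round(2))
E
```

```text
t: 2.4
ee_pos: [579.3, 117.6, 80.7]
orientation: [-2.429, -1.988, 0.006]
ft_force: [-1.0, 0.2, 0.7]
width: 52.7
grasp_force: 0.0
t: 2.98
ee_pos: [581.5, 117.7, 84.1]
orientation: [2.431, 1.989, 0.001]
ft_force: [7.8, -2.2, -1.7]
width: 9.9
grasp_force: 14.5
9.927532200700114
off [-1.49924852  0.95119578  1.11088985]
[0.0, -0.0029, 0.0024] [-1.5 -0.  -0. ]
[0.0, -0.0028, 0.0025] [-1.5 -0.  -0. ]
[0.0, -0.0028, 0.0026] [-1.5 -0.  -0. ]
[0.0, -0.0027, 0.0027] [-1.5 -0.  -0. ]
[0.0, -0.0026, 0.0027] [-1.5 -0.  -0. ]
[0.0, -0.0026, 0.0028] [-1.5 -0.  -0. ]
[0.0, -0.0025, 0.0029] [-1.5 -0.  -0. ]
[0.0, -0.0025, 0.0029] [-1.5 -0.  -0. ]
[0.0, -0.0024, 0.003] [-1.5 -0.  -0. ]
[0.0, -0.0023, 0.003] [-1.5 -0.  -0. ]
[0.0, -0.0023, 0.0031] [-1.5 -0.  -0. ]
[0.0, -0.0022, 0.0032] [-1.5 -0.  -0. ]
[0.0, -0.0021, 0.0032] [-1.5 -0.  -0. ]
[0.0, -0.0021, 0.0033] [-1.5 -0.  -0. ]
[0.0, -0.002, 0.0033] [-1.5 -0.  -0. ]
[0.0, -0.0019, 0.0034] [-1.5 -0.  -0. ]
```

```bash
python3 -m creep '{"delta_pos":[[0,-0.0029,0.0024],[0,-0.0028,0.0025],[0,-0.0028,0.0026],[0,-0.0027,0.0027],[0,-0.0026,0.0027],[0,-0.0026,0.0028],[0,-0.0025,0.0029],[0,-0.0025,0.0029],[0,-0.0024,0.003],[0,-0.0023,0.003],[0,-0.0023,0.0031],[0,-0.0022,0.0032],[0,-0.0021,0.0032],[0,-0.0021,0.0033],[0,-0.002,0.0033],[0,-0.0012,0.002],[0,0,0],[0,0,0],[0,0,0]],"twist":[[-1.5,0,0],[-1.5,0,0],[-1.5,0,0],[-1.5,0,0],[-1.5,0,0],[-1.5,0,0],[-1.5,0,0],[-1.5,0,0],[-1.5,0,0],[-1.5,0,0],[-1.5,0,0],[-1.5,0,0],[-1.5,0,0],[-1.5,0,0],[-1.5,0,0],[-1,0,0],[0,0,0],[0,0,0],[0,0,0]]}' 0
python3 - <<'E'
from h import *
p,r,o=cur(); g=p+r.apply([0,0,-19]); off=np.array([-1.5,1,1.1]); v=g-off-HN; v-=0
a=np.arctan2(-(v@ex),v[2])-np.arctan2(50,72); print('theta',a, 'r',np.hypot(v@ex,v[2]),o['ft_force'],p)
E
```

```text
t: 4.57
ee_pos: [554.6, 123.2, 33.5]
orientation: [2.168, 1.773, 0.369]
ft_force: [2.2, -1.6, 2.8]
width: 9.3
grasp_force: 30.0
theta 0.7348735381544929 r 87.33297424063488 [ 2.19228536 -1.62778014  2.84537886] [554.57061241 123.24399313  33.4926407 ]
```

```bash
python3 -m creep '{"delta_pos":[[0,0,0],[0,0,0],[0,0,0],[0,0,0],[0,0,-0.008],[0,0,-0.015],[0,0,-0.03],[0,0,-0.03],[0,0,-0.03],[0,-0.03,-0.02],[0,-0.03,-0.02],[0,-0.03,-0.02],[0,0,0]],"twist":[[0,0,0],[0,0,0],[0,0,0],[0,0,0],[0,0,0],[0,0,0],[0,0,0],[0,0,0],[0,0,0],[0,0,0],[0,0,0],[0,0,0],[0,0,0]]}' 0.35
python3 - <<'E'
from h import *
p,r,o=cur(); print(p,o['qpos'])
for n in('top','scene','wrist'):
    im,d,pp=snap(n); np.savez('b_%s.npz'%n,im=im,d=d,K=pp['camera_matrix'],E=pp['extrinsics'],k1=pp['k1'])
    if n=='top': a=im[90:230,190:370]
    if n=='scene': b=im[230:430,200:420]
    if n=='wrist': c=im
A=cv2.resize(a,(400,300));B=cv2.resize(b,(400,300)); c=cv2.resize(c,(400,300))
out=np.vstack([np.hstack([A,B]),np.hstack([c,c*0])]);cv2.imwrite('pics/b.png',out[:,:,::-1])
E
```

```text
t: 5.65
ee_pos: [399.9, 152.4, 155.6]
orientation: [2.168, 1.777, 0.364]
ft_force: [-0.6, -0.4, -0.8]
width: 30.4
grasp_force: 0.0
[399.93923901 152.3765804  155.64968522] [ 0.52795817  0.16155912  2.30959243 -0.65999727  0.445162    1.29463068]
```

View pics/b.png

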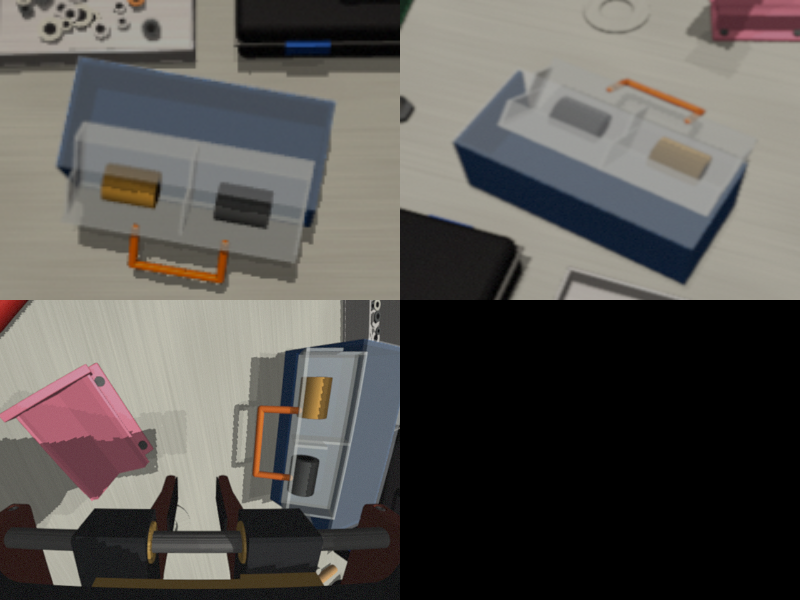

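The bin is tipped out. The brass sleeve lies along y in its compartment (top crop at (130,186), wrist crop at (317,397)), clear of the divider. Next I'll measure it.

```bash
python3 - <<'E'
from h import *
M=np.c_[ex,ey,ez]
for n in('wrist','top','scene'):
    b=np.load('b_%s.npz'%n); pp=dict(camera_matrix=b['K'],extrinsics=b['E'],k1=float(b['k1'])); C=cloud(b['d'],pp)
    hsv=cv2.cvtColor(b['im'],cv2.COLOR_RGB2HSV); L=(C-HN)@M
    m=(hsv[...,0]>10)&(hsv[...,0]<28)&(hsv[...,1]>90)&(abs(L[...,0])<60)&(L[...,1]>0)&(L[...,1]<130)&(L[...,2]>20)
    if n=='wrist': v,u=np.nonzero((hsv[...,0]>12)&(hsv[...,0]<28)&(hsv[...,1]>90)); s=(u>460)&(u<550)&(v>100)&(v<210); print('px',u[s].min(),u[s].max(),v[s].min(),v[s].max(),s.sum())
    P=L[m]; 
    if len(P)<20: print(n,len(P)); continue
    print(n,len(P),np.percentile(P,[1,5,25,50,75,95,99],axis=0).round(1).tolist())
    if n!='scene':
        # circle fit r=22 in xz
        from scipy.optimize import least_squares
        q=P[(P[:,2]>35)]
        f=least_squares(lambda c:np.hypot(q[:,0]-c[0],q[:,2]-c[1])-22,[0,37],loss='soft_l1');print('axis xz',f.x,np.abs(f.fun).mean())
E
```

```text
px 465 531 123 190 2626
wrist 2710 [[-58.4, 35.7, 39.2], [-21.9, 38.4, 40.9], [-19.2, 49.5, 48.0], [-14.2, 64.1, 54.0], [-6.7, 79.1, 57.8], [3.7, 90.9, 59.2], [7.6, 92.9, 59.7]]
axis xz [ 0.37092494 36.99469678] 2.0598747898873304
top 326 [[-58.4, 35.3, 35.8], [-43.9, 36.1, 42.8], [-13.6, 47.6, 50.8], [-6.7, 61.3, 56.0], [1.0, 78.1, 59.2], [6.2, 91.1, 63.6], [7.6, 94.1, 104.2]]
axis xz [ 3.34854078 37.78799118] 5.36344334037766
scene 4
```

```bash
cat >> h.py <<'E'
ph=.65; U=-np.sin(ph)*ex+np.cos(ph)*ez
SC=HN+.4*ex+64.5*ey+37*ez; GT=SC-11*U; GR=rot(ey,-U)
E
python3 - <<'E'
from h import *
p,r,o=cur(); print(SC,GT)
plan(p,r,GT+130*U,GR,19)
E
```

```text
[645.25120165 169.92539627  67.        ] [651.77460986 168.59819387  58.24307822]
n 19 twist/row [-0.56 -0.57 -4.71] tot [-10.7 -10.9 -89.4]
[[0.0033, 0.0078, 0.0031], [0.0027, 0.008, 0.0031], [0.0021, 0.0082, 0.0032], [0.0014, 0.0083, 0.0033], [0.0008, 0.0084, 0.0033], [0.0001, 0.0084, 0.0034], [-0.0005, 0.0083, 0.0035], [-0.0012, 0.0082, 0.0036], [-0.0018, 0.0081, 0.0037], [-0.0024, 0.0078, 0.0038], [-0.003, 0.0076, 0.0039], [-0.0036, 0.0073, 0.004], [-0.0041, 0.0069, 0.0041], [-0.0046, 0.0065, 0.0042], [-0.0051, 0.0061, 0.0043], [-0.0056, 0.0056, 0.0044], [-0.006, 0.0051, 0.0045], [-0.0063, 0.0045, 0.0046], [-0.0066, 0.0039, 0.0047]]
```

```bash
python3 -m creep '{"delta_pos":[[0.0033,0.0078,0.0031],[0.0027,0.008,0.0031],[0.0021,0.0082,0.0032],[0.0014,0.0083,0.0033],[0.0008,0.0084,0.0033],[0.0001,0.0084,0.0034],[-0.0005,0.0083,0.0035],[-0.0012,0.0082,0.0036],[-0.0018,0.0081,0.0037],[-0.0024,0.0078,0.0038],[-0.003,0.0076,0.0039],[-0.0036,0.0073,0.004],[-0.0041,0.0069,0.0041],[-0.0046,0.0065,0.0042],[-0.0051,0.0061,0.0043],[-0.0056,0.0056,0.0044],[-0.006,0.0051,0.0045],[-0.0063,0.0045,0.0046],[-0.0066,0.0039,0.0047],[0,0,0]],"twist":[[-0.56,-0.57,-4.71],[-0.56,-0.57,-4.71],[-0.56,-0.57,-4.71],[-0.56,-0.57,-4.71],[-0.56,-0.57,-4.71],[-0.56,-0.57,-4.71],[-0.56,-0.57,-4.71],[-0.56,-0.57,-4.71],[-0.56,-0.57,-4.71],[-0.56,-0.57,-4.71],[-0.56,-0.57,-4.71],[-0.56,-0.57,-4.71],[-0.56,-0.57,-4.71],[-0.56,-0.57,-4.71],[-0.56,-0.57,-4.71],[-0.56,-0.57,-4.71],[-0.56,-0.57,-4.71],[-0.56,-0.57,-4.71],[-0.56,-0.57,-4.71],[0,0,0]]}' 0.89
python3 - <<'E'
from h import *
p,r,o=cur(); print(o['qpos']); plan(p,r,GT+130*U,GR,1);plan(p,r,GT+50*U,GR,6); plan(GT+50*U,GR,GT,GR,5)
im,d,pp=snap('wrist','w2.png'); C=cloud(d,pp); L=(C-HN)@np.c_[ex,ey,ez]
hsv=cv2.cvtColor(im,cv2.COLOR_RGB2HSV)
m=(hsv[...,0]>10)&(hsv[...,0]<28)&(hsv[...,1]>90)&(abs(L[...,0])<40)&(L[...,1]>0)&(L[...,1]<130)&(L[...,2]>20)
P=L[m];print(len(P)); print(np.percentile(P,[1,5,50,95,99],axis=0).round(1).tolist())
from scipy.optimize import least_squares
print(least_squares(lambda c:np.hypot(P[:,0]-c[0],P[:,2]-c[1])-22,[0,37],loss='soft_l1').x)
E
```

```text
t: 7.47
ee_pos: [576.5, 183.3, 160.4]
orientation: [0.248, 2.484, -0.088]
ft_force: [0.6, -0.0, -1.7]
width: 78.2
grasp_force: 0.0
[ 0.48572142  0.38198923  2.08719335 -1.23849366  0.4185167   0.21584908]
n 1 twist/row [-0.13 -0.12  0.13] tot [-0.1 -0.1  0.1]
[0.0008, 0.0006, -0.0023]
n 6 twist/row [-0.02 -0.02  0.02] tot [-0.1 -0.1  0.1]
[0.0001, 0.0001, 0.013]
n 5 twist/row [0. 0. 0.] tot [0. 0. 0.]
[0.0, -0.0, 0.01]
3021
[[-21.6, 35.5, 39.9], [-20.8, 37.9, 41.4], [-14.3, 64.2, 53.6], [2.1, 90.5, 59.3], [6.0, 92.9, 59.8]]
[ 0.72952144 37.34322779]
```

View pics/w2.png

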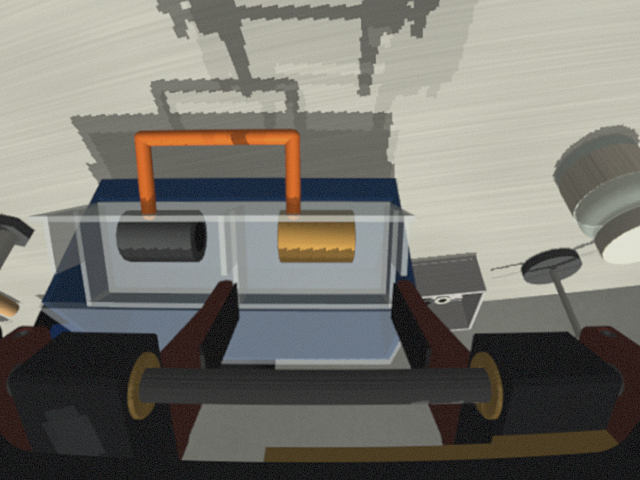

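The brass sleeve at (316,240) sits between the finger tracks and matches the model. I'll go in along the tool axis.

```bash
python3 -m creep '{"delta_pos":[[0.0001,0.0001,0.013],[0.0001,0.0001,0.013],[0.0001,0.0001,0.013],[0.0001,0.0001,0.013],[0.0001,0.0001,0.013],[0.0001,0.0001,0.013],[0,0,0.01],[0,0,0.01],[0,0,0]],"twist":[[0,0,0],[0,0,0],[0,0,0],[0,0,0],[0,0,0],[0,0,0],[0,0,0],[0,0,0],[0,0,0]]}'
python3 -m creep '{"delta_pos":[[0,0,0.007],[0,0,0.007],[0,0,0.007],[0,0,0.006],[0,0,0.0],[0,0,0]],"twist":[[0,0,0],[0,0,0],[0,0,0],[0,0,0],[0,0,0],[0,0,0]]}'
python3 - <<'E'
from h import *
p,r,o=cur(); plan(p,r,GT,GR,1); print(o['ft_force'],o['qpos'])
E
```

```text
t: 8.27
ee_pos: [637.9, 178.1, 96.2]
orientation: [0.259, 2.517, -0.098]
ft_force: [0.4, -0.4, -0.7]
width: 78.0
grasp_force: 0.0
t: 8.77
ee_pos: [654.3, 176.6, 79.3]
orientation: [0.261, 2.527, -0.101]
ft_force: [0.5, -1.1, 0.1]
width: 78.2
grasp_force: 0.0
n 1 twist/row [-0.99 -2.61  0.03] tot [-1.  -2.6  0. ]
[[0.0127, -0.0081, 0.017]]
[ 0.53306182 -1.11663528  0.11280698] [ 0.39970291  0.599698    1.93811405 -1.31067117  0.35436348  0.23944772]
```

Joint 4 reached its range limit at -1.31. I'll back out and re-approach with a smaller tilt of 0.45 rad, which still clears the roof by about 9 mm.

```bash
cat >> h.py <<'E'
ph=.45; U=-np.sin(ph)*ex+np.cos(ph)*ez
SC=HN+.6*ex+64.3*ey+37*ez; GT=SC-9*U; GR=rot(ey,-U)
E
python3 - <<'E'
from h import *
p,r,o=cur(); plan(p,r,GT+85*U,GR,16)
E
```

```text
n 16 twist/row [-0.06  0.55 -0.  ] tot [-1.   8.8 -0.1]
[[0.0001, -0.0006, -0.0043], [0.0001, -0.0006, -0.0043], [0.0002, -0.0006, -0.0043], [0.0002, -0.0006, -0.0043], [0.0003, -0.0006, -0.0043], [0.0003, -0.0006, -0.0043], [0.0003, -0.0006, -0.0043], [0.0004, -0.0006, -0.0043], [0.0004, -0.0006, -0.0043], [0.0005, -0.0006, -0.0043], [0.0005, -0.0006, -0.0043], [0.0005, -0.0006, -0.0043], [0.0006, -0.0006, -0.0043], [0.0006, -0.0005, -0.0043], [0.0007, -0.0005, -0.0043], [0.0007, -0.0005, -0.0043]]
```

```bash
python3 -m creep '{"delta_pos":[[0,0,-0.0043],[0,0,-0.0043],[0.0002,-0.0006,-0.0043],[0.0002,-0.0006,-0.0043],[0.0003,-0.0006,-0.0043],[0.0003,-0.0006,-0.0043],[0.0003,-0.0006,-0.0043],[0.0004,-0.0006,-0.0043],[0.0004,-0.0006,-0.0043],[0.0005,-0.0006,-0.0043],[0.0005,-0.0006,-0.0043],[0.0005,-0.0006,-0.0043],[0.0006,-0.0006,-0.0043],[0.0006,-0.0005,-0.0043],[0.0007,-0.0005,-0.0043],[0.0007,-0.0005,-0.0043],[0,0,0],[0,0,0]],"twist":[[0,0,0],[0,0,0],[-0.06,0.55,0],[-0.06,0.55,0],[-0.06,0.55,0],[-0.06,0.55,0],[-0.06,0.55,0],[-0.06,0.55,0],[-0.06,0.55,0],[-0.06,0.55,0],[-0.06,0.55,0],[-0.06,0.55,0],[-0.06,0.55,0],[-0.06,0.55,0],[-0.06,0.55,0],[-0.06,0.55,0],[-0.06,1.1,0],[0,0,0]]}'
python3 - <<'E'
from h import *
p,r,o=cur(); print(o['qpos']); plan(p,r,GT+85*U,GR,1);plan(p,r,GT+35*U,GR,6)
E
```

```text
t: 10.27
ee_pos: [612.6, 178.1, 136.5]
orientation: [0.272, 2.677, -0.061]
ft_force: [1.3, 0.2, 0.2]
width: 78.2
grasp_force: 0.0
[ 0.38093806  0.44813681  1.93337142 -0.59386287  0.4430815  -0.48735018]
n 1 twist/row [ 0.    0.11 -0.09] tot [ 0.   0.1 -0.1]
[-0.0003, -0.0017, 0.0013]
n 6 twist/row [ 0.    0.02 -0.02] tot [ 0.   0.1 -0.1]
[-0.0, -0.0003, 0.0086]
```

```bash
python3 -m creep '{"delta_pos":[[0,-0.0003,0.0086],[0,-0.0003,0.0086],[0,-0.0003,0.0086],[0,-0.0003,0.0086],[0,-0.0003,0.0086],[0,-0.0003,0.0086],[0,0,0]],"twist":[[0,0,0],[0,0,0],[0,0,0],[0,0,0],[0,0,0],[0,0,0],[0,0,0]]}'
python3 - <<'E'
from h import *
p,r,o=cur(); print(o['qpos'],o['ft_force']); plan(p,r,GT,GR,6)
E
```

```text
t: 10.85
ee_pos: [633.7, 170.8, 86.4]
orientation: [0.272, 2.681, -0.065]
ft_force: [0.1, -0.5, -0.1]
width: 78.1
grasp_force: 0.0
[ 0.35426932  0.55315558  1.90992684 -0.69083662  0.37100219 -0.40365561] [ 0.1169304  -0.48540568 -0.07814945]
n 6 twist/row [-0.03 -0.01 -0.01] tot [-0.2 -0.1 -0.1]
[-0.0004, 0.0002, 0.0053]
```

```bash
python3 -m creep '{"delta_pos":[[-0.0004,0.0002,0.0053],[-0.0004,0.0002,0.0053],[-0.0004,0.0002,0.0053],[-0.0004,0.0002,0.0053],[-0.0004,0.0002,0.0053],[-0.0004,0.0002,0.0053],[0,0,0]],"twist":[[0,0,0],[0,0,0],[0,0,0],[0,0,0],[0,0,0],[0,0,0],[0,0,0]]}'
python3 - <<'E'
from h import *
p,r,o=cur(); print(o['qpos'],o['ft_force']); plan(p,r,GT,GR,1)
E
python3 -m creep '{"delta_pos":[[0,0,0],[0,0,0],[0,0,0],[0,0,0],[0,0,0],[0,0,0]],"twist":[[0,0,0],[0,0,0],[0,0,0],[0,0,0],[0,0,0],[0,0,0]]}' 0.5
```

```text
t: 11.43
ee_pos: [650.0, 169.2, 60.2]
orientation: [0.272, 2.679, -0.064]
ft_force: [-0.5, 0.3, 0.7]
width: 78.2
grasp_force: 0.0
[ 0.3412205   0.61325662  1.88270571 -0.74614154  0.33941525 -0.35578856] [-0.53365134  0.30876098  0.65484594]
n 1 twist/row [-0.1   0.02 -0.07] tot [-0.1  0.  -0.1]
[0.0012, -0.0004, 0.0009]
t: 11.93
ee_pos: [649.9, 169.4, 61.4]
orientation: [0.272, 2.678, -0.063]
ft_force: [-1.5, 0.3, 1.9]
width: 59.8
grasp_force: 30.0
```

```bash
python3 -m creep '{"delta_pos":[[0,0,-0.005],[0.001,0,-0.01],[0.0015,0,-0.012],[0.0015,0,-0.012],[0.0015,0,-0.012],[0.0015,0,-0.014],[0.0015,0,-0.014],[0.0015,0,-0.014],[0,0,-0.014],[0,0,-0.014],[0,0,-0.014],[0,0,-0.014],[0,0,0]],"twist":[[0,0,0],[0,0,0],[0,0,0],[0,0,0],[0,0,0],[0,0,0],[0,0,0],[0,0,0],[0,0,0],[0,0,0],[0,0,0],[0,0,0],[0,0,0]]}' 0.5
python3 - <<'E'
from h import *
p,r,o=cur(); print(o['qpos'],o['ft_force'])
CR=rot(-cy_,-ez); place=SF-75*cy_-ez*10+ez*1   # TCP: sleeve centre on axis, tcp 9 below
hov=place+ez*90
mid=np.array([480,60,200.])
plan(p,r,mid,rot(ey,-ez),10)
w=np.degrees((rot(ey,-ez).inv()*CR).as_rotvec()); print(w, hov, place)
plan(mid,rot(ey,-ez),hov,CR,26)
E
```

```text
t: 13.02
ee_pos: [577.1, 185.2, 194.1]
orientation: [0.271, 2.675, -0.06]
ft_force: [0.5, -0.8, -4.3]
width: 60.1
grasp_force: 30.0
[ 0.4209873   0.31595115  1.96604155 -0.51680199  0.54074697 -0.54392223] [ 0.53659822 -0.76977157 -4.2823165 ]
n 10 twist/row [ 0.01  2.6  -0.01] tot [ 0.1 26.  -0.1]
[[0.006, -0.0142, -0.0036], [0.0062, -0.0142, -0.0033], [0.0063, -0.0142, -0.0031], [0.0065, -0.0142, -0.0028], [0.0066, -0.0142, -0.0025], [0.0067, -0.0142, -0.0022], [0.0068, -0.0142, -0.0019], [0.0069, -0.0142, -0.0015], [0.0069, -0.0142, -0.0012], [0.007, -0.0142, -0.0009]]
[  0.    -0.   160.75] [ 490.91381977 -335.3149423   138.        ] [ 490.91381977 -335.3149423    48.        ]
n 26 twist/row [ 0.   -0.    6.18] tot [  0.   -0.  160.8]
[[-0.0034, -0.0148, 0.0024], [-0.005, -0.0144, 0.0024], [-0.0065, -0.0137, 0.0024], [-0.008, -0.013, 0.0024], [-0.0093, -0.012, 0.0024], [-0.0106, -0.0109, 0.0024], [-0.0117, -0.0097, 0.0024], [-0.0127, -0.0084, 0.0024], [-0.0135, -0.007, 0.0024], [-0.0142, -0.0055, 0.0024], [-0.0147, -0.004, 0.0024], [-0.015, -0.0024, 0.0024], [-0.0152, -0.0007, 0.0024], [-0.0152, 0.0009, 0.0024], [-0.015, 0.0025, 0.0024], [-0.0146, 0.0041, 0.0024], [-0.0141, 0.0057, 0.0024], [-0.0134, 0.0072, 0.0024], [-0.0126, 0.0086, 0.0024], [-0.0116, 0.0099, 0.0024], [-0.0104, 0.0111, 0.0024], [-0.0092, 0.0121, 0.0024], [-0.0078, 0.0131, 0.0024], [-0.0064, 0.0138, 0.0024], [-0.0048, 0.0144, 0.0024], [-0.0033, 0.0149, 0.0024]]
```

```bash
python3 -m creep '{"delta_pos":[[0.006,-0.0142,-0.0036],[0.0062,-0.0142,-0.0033],[0.0063,-0.0142,-0.0031],[0.0065,-0.0142,-0.0028],[0.0066,-0.0142,-0.0025],[0.0067,-0.0142,-0.0022],[0.0068,-0.0142,-0.0019],[0.0069,-0.0142,-0.0015],[0.0069,-0.0142,-0.0012],[0.007,-0.0142,-0.0009],[0,0,0]],"twist":[[0,2.6,0],[0,2.6,0],[0,2.6,0],[0,2.6,0],[0,2.6,0],[0,2.6,0],[0,2.6,0],[0,2.6,0],[0,2.6,0],[0,2.6,0],[0,0,0]]}' 0.5
python3 -m creep '{"delta_pos":[[-0.0074,-0.0321,0],[-0.0074,-0.0321,0],[-0.0074,-0.0321,0],[-0.0074,-0.0321,0],[-0.0074,-0.0321,0],[-0.0074,-0.0321,0],[-0.0074,-0.0321,0],[-0.0074,-0.0321,0],[-0.0074,-0.0321,0],[-0.0074,-0.0321,0],[-0.0074,-0.0321,0],[-0.0074,-0.0321,0],[0,0,0],[0,0,0]],"twist":[[0,0,3],[0,0,3],[0,0,3],[0,0,0],[0,0,0],[0,0,0],[0,0,0],[0,0,0],[0,0,0],[0,0,0],[0,0,-3],[0,0,-3],[0,0,-3],[0,0,0]]}' 0.5
python3 -m creep '{"delta_pos":[[0,0,0],[0,0,0],[0,0,0],[0,0,0],[0,0,0],[0,0,0],[0,0,0],[0,0,0],[0,0,0],[0,0,0],[0,0,0],[0,0,0],[0,0,0],[0,0,0],[0,0,0],[0,0,0],[0,0,0],[0,0,0]],"twist":[[0,0,7],[0,0,7],[0,0,7],[0,0,7],[0,0,7],[0,0,7],[0,0,7],[0,0,7],[0,0,7],[0,0,7],[0,0,7],[0,0,7],[0,0,7],[0,0,7],[0,0,7],[0,0,7],[0,0,7],[0,0,0]]}' 0.5
python3 - <<'E'
from h import *
p,r,o=cur(); print(o['qpos'],o['ft_force'])
CR=rot(-cy_,-ez); place=SF-75*cy_-ez*8
plan(p,r,place+90*ez,CR,7)
E
```

```text
t: 13.93
ee_pos: [479.6, 57.6, 197.3]
orientation: [-0.319, -3.121, 0.001]
ft_force: [0.7, -0.6, -5.3]
width: 59.9
grasp_force: 30.0
t: 15.1
ee_pos: [440.0, -334.9, 197.2]
orientation: [-0.318, -3.124, 0.002]
ft_force: [0.3, 0.6, -5.3]
width: 59.8
grasp_force: 30.0
t: 16.6
ee_pos: [440.2, -332.1, 197.2]
orientation: [-2.856, -1.306, 0.004]
ft_force: [0.1, 0.4, -5.4]
width: 59.8
grasp_force: 30.0
[-0.6668947   0.34904312  1.81322784 -0.00208737  0.9812589   0.04746204] [ 0.13150295  0.39923826 -5.36031664]
n 7 twist/row [-0.01  0.02  5.91] tot [-0.1  0.1 41.4]
[[0.0044, 0.0058, 0.0083], [0.005, 0.0053, 0.0083], [0.0055, 0.0048, 0.0083], [0.006, 0.0042, 0.0083], [0.0063, 0.0035, 0.0083], [0.0067, 0.0029, 0.0083], [0.0069, 0.0022, 0.0083]]
```

```bash
python3 -m creep '{"delta_pos":[[0.0044,0.0058,0.0083],[0.005,0.0053,0.0083],[0.0055,0.0048,0.0083],[0.006,0.0042,0.0083],[0.0063,0.0035,0.0083],[0.0067,0.0029,0.0083],[0.0069,0.0022,0.0083],[0,0,0],[0,0,0]],"twist":[[0,0,5.91],[0,0,5.91],[0,0,5.91],[0,0,5.91],[0,0,5.91],[0,0,5.91],[0,0,5.91],[0,0,0],[0,0,0]]}' 0.5
python3 - <<'E'
from h import *
p,r,o=cur(); print(p,o['qpos'],o['ft_force'])
CR=rot(-cy_,-ez); place=SF-75*cy_-ez*8
plan(p,r,place+90*ez,CR,1)
im,d,pp=snap('wrist','w3.png'); C=cloud(d,pp); np.savez('c.npz',im=im,d=d,C=C)
L=(C-SF)@np.c_[cx_,cy_,ez]
m=(L[...,2]>13)&(L[...,2]<24)&(abs(L[...,0])<60)&(abs(L[...,1]-4)<20); P=C[m]; 
rr=cv2.minAreaRect(P[:,:2].astype(np.float32)); print('stop',len(P),rr,np.percentile(L[m],[1,50,99],axis=0).round(1))
# vee walls: fit
for s in(-1,1):
    m=(L[...,1]>-110)&(L[...,1]<-5)&(L[...,2]>-25)&(L[...,2]<-2)&(L[...,0]*s>6)&(L[...,0]*s<30)
    q=L[m]; print(s,len(q)); 
    if len(q)>50:
        A=np.c_[q[:,:2],np.ones(len(q))]; c=np.linalg.lstsq(A,q[:,2],rcond=None)[0]; print(c)
# sleeve held
hsv=cv2.cvtColor(im,cv2.COLOR_RGB2HSV); T=r.inv().apply((C-p).reshape(-1,3)).reshape(C.shape)
m=(hsv[...,0]>10)&(hsv[...,0]<28)&(hsv[...,1]>90)&(abs(T[...,1])<35)&(abs(T[...,0])<30)&(T[...,2]<30)&(T[...,2]>-50)
q=T[m]; print('held',len(q)); 
if len(q)>50:
    from scipy.optimize import least_squares
    print(np.percentile(q,[1,50,99],axis=0).round(1).tolist(),least_squares(lambda c:np.hypot(q[:,0]-c[0],q[:,2]-c[1])-22,[0,-9],loss='soft_l1').x)
E
```

```text
t: 17.35
ee_pos: [490.5, -335.4, 138.6]
orientation: [-3.132, -0.23, 0.006]
ft_force: [-0.3, -0.6, -4.9]
width: 59.7
grasp_force: 30.0
[ 490.53825082 -335.43618003  138.6316475 ] [-0.61890954  0.48655031  1.754298   -0.00218689  0.90420865  0.80689489] [-0.32327625 -0.62089797 -4.92429625]
n 1 twist/row [-0.07  0.21  0.64] tot [-0.1  0.2  0.6]
[[0.0004, -0.0001, -0.0004]]
stop 1715 ((479.34222412109375, -259.33056640625), (86.0700454711914, 8.935251235961914), 7.986405372619629) [[-42.6  -2.4  13.3]
 [  3.    0.9  19.4]
 [ 41.4   6.1  21.2]]
-1 2261
[-1.00237556e+00 -5.33508694e-03 -3.17670522e+01]
1 2871
[ 9.93592971e-01  6.80124763e-03 -2.85276246e+01]
held 12346
[[-13.9, -29.6, -30.8], [10.6, 0.1, -26.1], [23.0, 30.2, -4.3]] [ 1.04951278 -7.04583218]
```

View pics/w3.png

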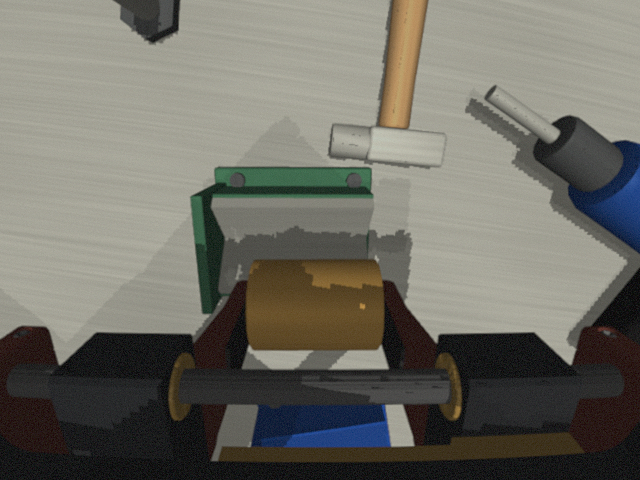

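The held sleeve is at (315,305), level and parallel to the groove, with the stop plate at (204,250). I need a correction of about -2 mm in x. I'll lower it to just above the groove, then feel down.

```bash
python3 -m creep '{"delta_pos":[[-0.001,0,0.01],[-0.0009,0,0.013],[0,0,0.013],[0,0,0.013],[0,0,0.013],[0,0,0.012],[0,0,0.006],[0,0,0.002],[0,0,0]],"twist":[[0,0,0.3],[0,0,0],[0,0,0],[0,0,0],[0,0,0],[0,0,0],[0,0,0],[0,0,0],[0,0,0]]}' 0.5
python3 -m creep '{"delta_pos":[[0,0,0.001],[0,0,0.001],[0,0,0.001],[0,0,0]],"twist":[[0,0,0],[0,0,0],[0,0,0],[0,0,0]]}' 0.5
```

```text
t: 18.15
ee_pos: [488.2, -336.5, 56.3]
orientation: [-3.134, -0.212, 0.006]
ft_force: [-0.4, -0.9, -5.0]
width: 60.1
grasp_force: 30.0
t: 18.48
ee_pos: [488.7, -336.9, 54.5]
orientation: [3.134, 0.212, -0.003]
ft_force: [-0.6, -0.2, -3.9]
width: 60.0
grasp_force: 30.0
```

```bash
python3 -m creep '{"delta_pos":[[0,0,0.001],[0,0,0.001],[0,0,0],[0,0,0]],"twist":[[0,0,0],[0,0,0],[0,0,0],[0,0,0]]}' 0.5
python3 -m creep '{"delta_pos":[[0,0,0.001],[0,0,0.001],[0,0,0],[0,0,0]],"twist":[[0,0,0],[0,0,0],[0,0,0],[0,0,0]]}' 0.5
```

```text
t: 18.82
ee_pos: [488.4, -336.7, 52.1]
orientation: [-3.134, -0.212, 0.004]
ft_force: [-1.5, 0.3, -5.2]
width: 59.9
grasp_force: 30.0
t: 19.15
ee_pos: [488.9, -336.9, 50.5]
orientation: [3.134, 0.212, -0.003]
ft_force: [0.4, 0.8, -1.4]
width: 59.7
grasp_force: 30.0
```

```bash
python3 -m creep '{"delta_pos":[[0,0,0.0007],[0,0,0],[0,0,0]],"twist":[[0,0,0],[0,0,0],[0,0,0]]}' 0.5
python3 -m creep '{"delta_pos":[[0,0,0.0007],[0,0,0],[0,0,0]],"twist":[[0,0,0],[0,0,0],[0,0,0]]}' 0.5
```

```text
t: 19.4
ee_pos: [489.0, -336.9, 50.4]
orientation: [3.134, 0.212, -0.003]
ft_force: [-0.8, 2.1, 6.6]
width: 60.1
grasp_force: 30.0
t: 19.65
ee_pos: [489.0, -336.9, 50.4]
orientation: [3.134, 0.212, -0.003]
ft_force: [-2.6, 3.9, 12.8]
width: 59.7
grasp_force: 30.0
```

The sleeve is seated in the groove. Next I'll release, rise, move behind it with the fingers shut, and lower.

```bash
python3 -m creep '{"delta_pos":[[0,0,0],[0,0,0],[0,0,0],[0,0,0],[0,0,0],[0,0,-0.005],[0,0,-0.01],[0,0,-0.02],[0,0,-0.02],[0,0,-0.02],[0,0,0]],"twist":[[0,0,0],[0,0,0],[0,0,0],[0,0,0],[0,0,0],[0,0,0],[0,0,0],[0,0,0],[0,0,0],[0,0,0],[0,0,0]]}' 0.88
python3 -m creep '{"delta_pos":[[0,0.02,0],[0,0.02,0],[0,0.02,0],[0,0,0],[0,0,0],[0,0,0]],"twist":[[0,0,0],[0,0,0],[0,0,0],[0,0,0],[0,0,0],[0,0,0]]}' 0
python3 - <<'E'
from h import *
p,r,o=cur(); L=(p-SF)@np.c_[cx_,cy_,ez]; print(L,o['width'],o['ft_force'])
im,d,pp=snap('wrist','w4.png'); C=cloud(d,pp); Q=(C-SF)@np.c_[cx_,cy_,ez]
hsv=cv2.cvtColor(im,cv2.COLOR_RGB2HSV)
m=(hsv[...,0]>10)&(hsv[...,0]<28)&(hsv[...,1]>90)&(abs(Q[...,0])<30)&(Q[...,1]<0)&(Q[...,1]>-140)&(abs(Q[...,2])<30)
q=Q[m];print(len(q),np.percentile(q,[1,50,99],axis=0).round(1).tolist())
from scipy.optimize import least_squares
print(least_squares(lambda c:np.hypot(q[:,0]-c[0]-c[2]*(q[:,1]+75),q[:,2]-c[1])-22,[0,0,0],loss='soft_l1').x)
E
```

```text
t: 20.57
ee_pos: [490.9, -338.3, 128.4]
orientation: [3.13, 0.212, 0.004]
ft_force: [0.9, 0.1, -0.2]
width: 77.1
grasp_force: 0.0
t: 21.07
ee_pos: [496.2, -395.3, 123.3]
orientation: [-3.133, -0.211, 0.006]
ft_force: [0.3, -0.8, 0.4]
width: 40.9
grasp_force: 0.0
[  -2.8938437  -135.13338109   66.28762403] 40.87480511250934 [ 0.28616399 -0.76146247  0.36471018]
5842 [[-17.6, -106.6, -2.8], [6.2, -78.1, 19.5], [20.8, -48.0, 23.5]]
[-1.04309538e+00  4.10343125e-01  2.63816358e-05]
```

View pics/w4.png

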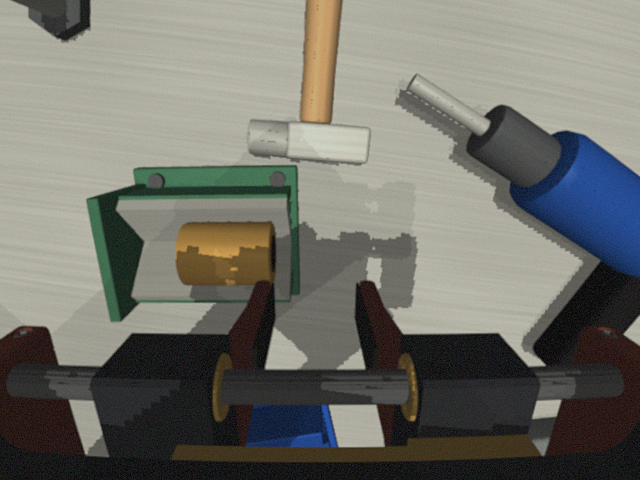

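The sleeve lies in the groove at (225,252), about 45 mm short of the stop. I'll let the fingers shut, lower them and push.

```bash
python3 -m creep '{"delta_pos":[[0.001,0,0],[0.001,0,0],[0,0,0],[0,0,0],[0,0,0],[0,0,0.01],[0,0,0.015],[0,0,0.015],[0,0,0.015],[0,0,0.01],[0,0,0.01],[0,0,0]],"twist":[[0,0,0],[0,0,0],[0,0,0],[0,0,0],[0,0,0],[0,0,0],[0,0,0],[0,0,0],[0,0,0],[0,0,0],[0,0,0],[0,0,0]]}' 0
python3 -m creep '{"delta_pos":[[0,-0.004,0],[0,-0.004,0],[0,-0.004,0],[0,-0.004,0],[0,-0.004,0],[0,-0.004,0],[0,-0.004,0],[0,-0.004,0],[0,-0.004,0],[0,-0.004,0],[0,0,0]],"twist":[[0,0,0],[0,0,0],[0,0,0],[0,0,0],[0,0,0],[0,0,0],[0,0,0],[0,0,0],[0,0,0],[0,0,0],[0,0,0]]}' 0
python3 - <<'E'
from h import *
p,r,o=cur(); L=(p-SF)@np.c_[cx_,cy_,ez]; print(L,o['width'],o['ft_force'])
E
```

```text
t: 22.12
ee_pos: [497.4, -395.0, 46.4]
orientation: [-3.132, -0.212, 0.008]
ft_force: [-0.9, -0.0, 0.5]
width: 0.7
grasp_force: 0.0
t: 23.03
ee_pos: [494.5, -357.7, 50.3]
orientation: [3.13, 0.213, 0.001]
ft_force: [-0.4, -6.0, 2.2]
width: 0.6
grasp_force: 3.0
[  0.5340857  -97.70698786  -6.7265715 ] 0.5735636952777675 [-0.42720068 -6.03259105  2.19380709]
```

```bash
python3 -m creep '{"delta_pos":[[0,-0.004,0.0005],[0,-0.004,0.0005],[0,-0.004,0.0005],[0,-0.003,0],[0,-0.002,0],[0,0,0]],"twist":[[0,0,0],[0,0,0],[0,0,0],[0,0,0],[0,0,0],[0,0,0]]}' 0
python3 -m creep '{"delta_pos":[[0,-0.001,0],[0,-0.001,0],[0,0,0]],"twist":[[0,0,0],[0,0,0],[0,0,0]]}' 0
python3 -m creep '{"delta_pos":[[0,-0.001,0],[0,-0.001,0],[0,0,0]],"twist":[[0,0,0],[0,0,0],[0,0,0]]}' 0
```

```text
t: 23.53
ee_pos: [493.2, -342.7, 49.8]
orientation: [3.127, 0.213, 0.004]
ft_force: [-1.6, -9.9, 7.6]
width: 0.5
grasp_force: 5.6
t: 23.78
ee_pos: [493.1, -341.2, 49.9]
orientation: [3.127, 0.213, 0.005]
ft_force: [0.0, -11.8, 8.6]
width: 0.3
grasp_force: 6.3
t: 24.03
ee_pos: [492.8, -339.1, 49.8]
orientation: [3.127, 0.212, 0.005]
ft_force: [-1.5, -11.9, 7.3]
width: 0.3
grasp_force: 6.2
```

```bash
for i in 1; do python3 -m creep '{"delta_pos":[[0,-0.001,-0.0005],[0,-0.001,-0.0005],[0,0,0]],"twist":[[0,0,0],[0,0,0],[0,0,0]]}' 0; done
python3 -m creep '{"delta_pos":[[0,-0.001,0],[0,-0.001,0],[0,0,0]],"twist":[[0,0,0],[0,0,0],[0,0,0]]}' 0
```

```text
t: 24.28
ee_pos: [491.9, -335.8, 50.1]
orientation: [3.129, 0.212, 0.003]
ft_force: [1.0, -7.2, 3.4]
width: 0.7
grasp_force: 4.1
t: 24.53
ee_pos: [491.7, -333.8, 50.0]
orientation: [3.129, 0.212, 0.002]
ft_force: [-0.3, -7.2, 3.9]
width: 0.4
grasp_force: 4.1
```

```bash
python3 -m creep '{"delta_pos":[[0,-0.001,0],[0,-0.0005,0],[0,0,0]],"twist":[[0,0,0],[0,0,0],[0,0,0]]}' 0
```

```text
t: 24.78
ee_pos: [491.5, -332.4, 50.0]
orientation: [3.129, 0.212, 0.002]
ft_force: [1.2, -7.3, 3.0]
width: 0.4
grasp_force: 4.2
```

```bash
python3 -m creep '{"delta_pos":[[0,-0.001,0],[0,-0.001,0],[0,0,0]],"twist":[[0,0,0],[0,0,0],[0,0,0]]}' 0
python3 -m creep '{"delta_pos":[[0,-0.001,0],[0,-0.0005,0],[0,0,0]],"twist":[[0,0,0],[0,0,0],[0,0,0]]}' 0
```

```text
t: 25.03
ee_pos: [491.4, -331.5, 50.1]
orientation: [3.127, 0.213, 0.003]
ft_force: [-0.9, -12.3, 2.7]
width: 0.5
grasp_force: 6.4
t: 25.28
ee_pos: [491.5, -331.4, 50.3]
orientation: [3.125, 0.213, 0.005]
ft_force: [-1.7, -19.4, 0.5]
width: 0.6
grasp_force: 9.1
```

```bash
python3 - <<'E'
from h import *
im,d,pp=snap('wrist','w5.png'); C=cloud(d,pp); Q=(C-SF)@np.c_[cx_,cy_,ez]
hsv=cv2.cvtColor(im,cv2.COLOR_RGB2HSV)
m=(hsv[...,0]>10)&(hsv[...,0]<28)&(hsv[...,1]>90)&(abs(Q[...,0])<30)&(Q[...,1]<10)&(Q[...,1]>-140)&(abs(Q[...,2])<30)
q=Q[m];print(len(q),np.percentile(q,[.5,50,99.5],axis=0).round(1).tolist())
g=(hsv[...,0]>50)&(hsv[...,0]<95)&(hsv[...,1]>60)&(Q[...,2]>12)&(Q[...,2]<25)&(abs(Q[...,0])<45)&(abs(Q[...,1])<30)
print(g.sum(),np.percentile(Q[g],[1,50,99],axis=0).round(1).tolist())
E
```

```text
10045 [[-16.0, -76.0, -3.9], [11.8, -29.6, 18.6], [21.2, -2.2, 24.6]]
2582 [[-42.3, -2.3, 12.5], [18.0, 1.0, 19.5], [41.6, 5.4, 21.0]]
```

The sleeve is home: its end measures -2.2 mm and the stop face -2.3 mm in the same picture, and the force is rising with no motion. I'll back away and rise.

```bash
python3 -m creep '{"delta_pos":[[0,0.003,0],[0,0.006,0],[0,0.01,0],[0,0.01,0],[0,0.005,-0.01],[0,0,-0.025],[0,0,-0.035],[0,0,-0.035],[0,0,-0.03],[0,0,0]],"twist":[[0,0,0],[0,0,0],[0,0,0],[0,0,0],[0,0,0],[0,0,0],[0,0,0],[0,0,0],[0,0,0],[0,0,0]]}' 0
python3 - <<'E'
from h import *
p,r,o=cur(); print(p)
G=R.from_rotvec([2.168,1.773,.369]); gp=np.array([554.6,123.2,33.5]); H=gp-G.apply([0,0,1])*120; print(H)
w=np.degrees((r.inv()*G).as_rotvec()); print(w)
plan(p,r,H,G,20)
E
```

```text
t: 26.17
ee_pos: [497.1, -362.8, 190.5]
orientation: [3.128, 0.211, 0.008]
ft_force: [1.3, -0.1, 0.2]
width: 0.6
grasp_force: 0.0
[ 497.12123018 -362.77946117  190.45283692]
[507.68081583 132.69615482 143.53823517]
[-19.89236288  14.52440191 -69.75666588]
n 20 twist/row [-0.99  0.73 -3.49] tot [-19.9  14.5 -69.8]
[[0.0038, -0.0245, 0.0022], [0.0053, -0.0243, 0.0018], [0.0067, -0.0239, 0.0015], [0.0082, -0.0235, 0.0012], [0.0096, -0.023, 0.0009], [0.0109, -0.0223, 0.0006], [0.0123, -0.0216, 0.0004], [0.0136, -0.0209, 0.0002], [0.0148, -0.02, -0.0], [0.016, -0.0191, -0.0001], [0.0171, -0.0181, -0.0003], [0.0182, -0.017, -0.0003], [0.0192, -0.0158, -0.0004], [0.0201, -0.0146, -0.0004], [0.021, -0.0134, -0.0004], [0.0218, -0.0121, -0.0003], [0.0225, -0.0107, -0.0003], [0.0231, -0.0093, -0.0001], [0.0236, -0.0079, 0.0], [0.024, -0.0064, 0.0002]]
```

```bash
python3 -m creep '{"delta_pos":[[0.0038,-0.0245,0.0022],[0.0053,-0.0243,0.0018],[0.0067,-0.0239,0.0015],[0.0082,-0.0235,0.0012],[0.0096,-0.023,0.0009],[0.0109,-0.0223,0.0006],[0.0123,-0.0216,0.0004],[0.0136,-0.0209,0.0002],[0.0148,-0.02,0],[0.016,-0.0191,-0.0001],[0.0171,-0.0181,-0.0003],[0.0182,-0.017,-0.0003],[0.0192,-0.0158,-0.0004],[0.0201,-0.0146,-0.0004],[0.021,-0.0134,-0.0004],[0.0218,-0.0121,-0.0003],[0.0225,-0.0107,-0.0003],[0.0231,-0.0093,-0.0001],[0.0236,-0.0079,0],[0.024,-0.0064,0.0002]],"twist":[[-0.99,0.73,-3.49],[-0.99,0.73,-3.49],[-0.99,0.73,-3.49],[-0.99,0.73,-3.49],[-0.99,0.73,-3.49],[-0.99,0.73,-3.49],[-0.99,0.73,-3.49],[-0.99,0.73,-3.49],[-0.99,0.73,-3.49],[-0.99,0.73,-3.49],[-0.99,0.73,-3.49],[-0.99,0.73,-3.49],[-0.99,0.73,-3.49],[-0.99,0.73,-3.49],[-0.99,0.73,-3.49],[-0.99,0.73,-3.49],[-0.99,0.73,-3.49],[-0.99,0.73,-3.49],[-0.99,0.73,-3.49],[-0.99,0.73,-3.49]]}' 0.38
python3 -m creep '{"delta_pos":[[0,0,0],[0,0,0],[0,0,0]],"twist":[[0,0,0],[0,0,0],[0,0,0]]}' 0.38
python3 - <<'E'
from h import *
p,r,o=cur(); print(o['qpos'])
G=R.from_rotvec([2.168,1.773,.369]); gp=np.array([554.6,123.2,33.5]);tz=G.apply([0,0,1])
plan(p,r,gp-tz*50,G,5)
im,d,pp=snap('wrist'); C=cloud(d,pp); L=(C-HN)@np.c_[ex,ey,ez]; hsv=cv2.cvtColor(im,cv2.COLOR_RGB2HSV)
m=(hsv[...,1]>150)&(hsv[...,0]>5)&(hsv[...,0]<22)&(L[...,2]>5)&(L[...,0]<-78)&(L[...,0]>-100)&(abs(L[...,1])<60)
P=L[m];print(len(P),np.percentile(P,[1,50,99],axis=0).round(1).tolist(), 'expected bar',(binpt(-50,0,72,.735)-HN)@np.c_[ex,ey,ez], 'grip', (gp-19*tz-HN)@np.c_[ex,ey,ez])
E
```

```text
t: 27.83
ee_pos: [503.7, 136.8, 139.6]
orientation: [2.174, 1.784, 0.369]
ft_force: [0.1, -0.8, -0.5]
width: 33.4
grasp_force: 0.0
t: 28.08
ee_pos: [503.6, 135.2, 139.6]
orientation: [2.178, 1.78, 0.367]
ft_force: [-0.1, 0.6, 0.1]
width: 33.5
grasp_force: 0.0
[ 0.35937781  0.30539234  2.15140899 -0.55506494  0.39251111  1.04459035]
n 5 twist/row [-0.12 -0.06 -0.02] tot [-0.6 -0.3 -0.1]
[[-0.0004, 0.0013, 0.0136], [-0.0004, 0.0013, 0.0136], [-0.0004, 0.0012, 0.0136], [-0.0004, 0.0012, 0.0136], [-0.0003, 0.0012, 0.0136]]
2273 [[-99.7, -53.4, 22.2], [-89.2, 8.1, 26.5], [-78.5, 52.4, 225.0]] expected bar [-8.53738129e+01  1.69103048e-14  1.98824565e+01] grip [-86.69530154   0.63198188  20.92272057]
```

```bash
python3 -m creep '{"delta_pos":[[-0.0004,0.0013,0.0136],[-0.0004,0.0013,0.0136],[-0.0004,0.0012,0.0136],[-0.0004,0.0012,0.0136],[-0.0003,0.0012,0.0136],[0,0,0]],"twist":[[-0.12,0,0],[-0.12,0,0],[-0.12,0,0],[-0.12,0,0],[-0.12,0,0],[0,0,0]]}' 0.38
python3 - <<'E'
from h import *
p,r,o=cur()
G=R.from_rotvec([2.168,1.773,.369]); gp=np.array([554.6,123.2,33.5]);tz=G.apply([0,0,1])
plan(p,r,gp,G,5)
E
```

```text
t: 28.63
ee_pos: [535.4, 126.0, 78.0]
orientation: [2.173, 1.772, 0.373]
ft_force: [0.7, -1.3, -0.1]
width: 33.1
grasp_force: 0.0
n 5 twist/row [-0.02 -0.04 -0.04] tot [-0.1 -0.2 -0.2]
[0.0002, 0.0, 0.0097]
```

```bash
python3 -m creep '{"delta_pos":[[0.0002,0,0.0097],[0.0002,0,0.0097],[0.0002,0,0.0097],[0.0002,0,0.0097],[0.0002,0,0.0097],[0,0,0]],"twist":[[0,0,0],[0,0,0],[0,0,0],[0,0,0],[0,0,0],[0,0,0]]}' 0.38
python3 -m creep '{"delta_pos":[[0,0,0],[0,0,0],[0,0,0],[0,0,0],[0,0,0],[0,0,0]],"twist":[[0,0,0],[0,0,0],[0,0,0],[0,0,0],[0,0,0],[0,0,0]]}' 0
python3 - <<'E'
from h import *
p,r,o=cur(); print(o['width'])
n=18; th=np.linspace(.735,0.0,n+1); g0=p+r.apply([0,0,-19])
off=g0-binpt(-50,0,72,.735); print('off',off)
P=[];Q=[]
for a in th:
    q=R.from_rotvec(-ey*(a-.735)*0.55)*r; Q.append(q); P.append(binpt(-50,0,72,a)+off*(a/.735)+np.array([-1.5,1,1.1])*(1-a/.735)+q.apply([0,0,19]))
print([(Q[i].inv().apply(P[i+1]-P[i])/1000).round(4).tolist() for i in range(n)],np.degrees((Q[0].inv()*Q[1]).as_rotvec()).round(2))
E
```

```text
t: 29.13
ee_pos: [554.7, 124.0, 34.6]
orientation: [2.172, 1.773, 0.375]
ft_force: [-0.0, -0.2, -0.2]
width: 33.2
grasp_force: 0.0
t: 29.63
ee_pos: [554.2, 125.2, 35.5]
orientation: [2.17, 1.775, 0.377]
ft_force: [-5.6, 0.5, 5.2]
width: 9.2
grasp_force: 30.0
9.16931085889737
off [-1.61652224  2.76954239  3.08404127]
[[-0.0001, 0.0017, -0.0027], [-0.0001, 0.0018, -0.0027], [-0.0001, 0.0019, -0.0026], [-0.0001, 0.0019, -0.0026], [-0.0001, 0.002, -0.0026], [-0.0001, 0.002, -0.0025], [-0.0001, 0.0021, -0.0025], [-0.0001, 0.0021, -0.0024], [-0.0001, 0.0022, -0.0024], [-0.0001, 0.0022, -0.0023], [-0.0001, 0.0023, -0.0023], [-0.0001, 0.0023, -0.0022], [-0.0001, 0.0023, -0.0022], [-0.0001, 0.0024, -0.0021], [-0.0001, 0.0024, -0.0021], [-0.0001, 0.0025, -0.002], [-0.0001, 0.0025, -0.002], [-0.0001, 0.0026, -0.0019]] [ 1.29 -0.    0.01]
```

```bash
python3 -m creep '{"delta_pos":[[0,0.0017,-0.0027],[0,0.0018,-0.0027],[0,0.0019,-0.0026],[0,0.0019,-0.0026],[0,0.002,-0.0026],[0,0.002,-0.0025],[0,0.0021,-0.0025],[0,0.0021,-0.0024],[0,0.0022,-0.0024],[0,0.0022,-0.0023],[0,0.0023,-0.0023],[0,0.0023,-0.0022],[0,0.0023,-0.0022],[0,0.0024,-0.0021],[0,0.0024,-0.0021],[0,0.0025,-0.002],[0,0.0025,-0.002],[0,0.0026,-0.0019],[0,0,0],[0,0,0]],"twist":[[1.29,0,0],[1.29,0,0],[1.29,0,0],[1.29,0,0],[1.29,0,0],[1.29,0,0],[1.29,0,0],[1.29,0,0],[1.29,0,0],[1.29,0,0],[1.29,0,0],[1.29,0,0],[1.29,0,0],[1.29,0,0],[1.29,0,0],[1.29,0,0],[1.29,0,0],[1.29,0,0],[0,0,0],[0,0,0]]}' 0
python3 - <<'E'
from h import *
p,r,o=cur(); g=p+r.apply([0,0,-19]); print(g-binpt(-50,0,72,0),o['ft_force'])
E
```

```text
t: 31.3
ee_pos: [579.4, 119.9, 84.1]
orientation: [-2.428, -1.988, -0.006]
ft_force: [-9.7, 3.4, 12.2]
width: 9.1
grasp_force: 30.0
[-3.58610782  3.06132862  1.06050963] [-9.70102112  3.35122911 12.18612389]
```

```bash
python3 -m creep '{"delta_pos":[[0,0.001,-0.0006],[0,0.001,-0.0006],[0,0.001,0],[0,0,0],[0,0,0]],"twist":[[0,0,0],[0,0,0],[0,0,0],[0,0,0],[0,0,0]]}' 0
python3 -m creep '{"delta_pos":[[0,0.001,0],[0,0.001,0],[0,0,0],[0,0,0]],"twist":[[0,0,0],[0,0,0],[0,0,0],[0,0,0]]}' 0
python3 - <<'E'
from h import *
p,r,o=cur(); g=p+r.apply([0,0,-19]); print(g-binpt(-50,0,72,0),o['ft_force'])
E
```

```text
t: 31.72
ee_pos: [580.9, 119.6, 85.2]
orientation: [-2.426, -1.987, -0.003]
ft_force: [-15.2, 6.5, 14.7]
width: 9.3
grasp_force: 30.0
t: 32.05
ee_pos: [581.5, 119.5, 85.6]
orientation: [-2.425, -1.986, -0.0]
ft_force: [-20.3, 7.2, 22.6]
width: 9.3
grasp_force: 30.0
[-1.39293736  2.60129464  2.55569056] [-20.29219255   7.19705715  22.55785169]
```

```bash
python3 -m creep '{"delta_pos":[[0,0,0],[0,0,0],[0,0,0],[0,0,0],[0,0,0],[0,0,0],[0,0,-0.01],[0,0,-0.02],[0,0,-0.03],[0,0,-0.03],[0,-0.02,-0.02],[0,-0.03,0],[0,-0.03,0],[0,0,0],[0,0,0]],"twist":[[0,0,0],[0,0,0],[0,0,0],[0,0,0],[0,0,0],[0,0,0],[0,0,0],[0,0,0],[0,0,0],[0,0,0],[0,0,0],[0,0,0],[0,0,0],[0,0,0],[0,0,0]]}' 0.4
python3 - <<'E'
from h import *
im,d,pp=snap('wrist'); C=cloud(d,pp); L=(C-HN)@np.c_[ex,ey,ez]; hsv=cv2.cvtColor(im,cv2.COLOR_RGB2HSV)
m=(hsv[...,1]>150)&(hsv[...,0]>5)&(hsv[...,0]<22)&(L[...,2]>60)&(L[...,2]<100)&(L[...,0]<-40)&(L[...,0]>-70)&(abs(L[...,1])<45)
P=L[m];print(len(P),np.percentile(P,[1,10,50,90,99],axis=0).round(1).tolist())
t,dt,pt=snap('top'); s,_,_=snap('scene')
A=cv2.resize(t[100:280,200:480],(560,360)); B=cv2.resize(im,(240,180)); S=cv2.resize(s[180:420,120:420],(240,180))
cv2.imwrite('pics/f.png',np.hstack([A,np.vstack([B,S])])[:,:,::-1])
T=cloud(dt,pt);Q=(T-SF)@np.c_[cx_,cy_,ez];h=cv2.cvtColor(t,cv2.COLOR_RGB2HSV)
m=(h[...,0]>10)&(h[...,0]<28)&(h[...,1]>90)&(abs(Q[...,0])<30)&(Q[...,1]<10)&(Q[...,1]>-120)&(abs(Q[...,2])<30)
print(m.sum(),np.percentile(Q[m],[1,50,99],axis=0).round(1).tolist())
E
```

```text
t: 33.3
ee_pos: [507.3, 133.7, 195.4]
orientation: [2.429, 1.991, 0.014]
ft_force: [0.5, 0.3, -0.1]
width: 35.1
grasp_force: 0.0
1363 [[-56.5, -44.1, 73.5], [-56.0, -34.7, 75.2], [-52.9, 3.4, 77.0], [-49.2, 37.4, 78.2], [-47.7, 44.6, 78.9]]
418 [[-20.4, -61.8, 3.3], [0.9, -31.5, 19.4], [22.5, -2.1, 26.3]]
```

View pics/f.png

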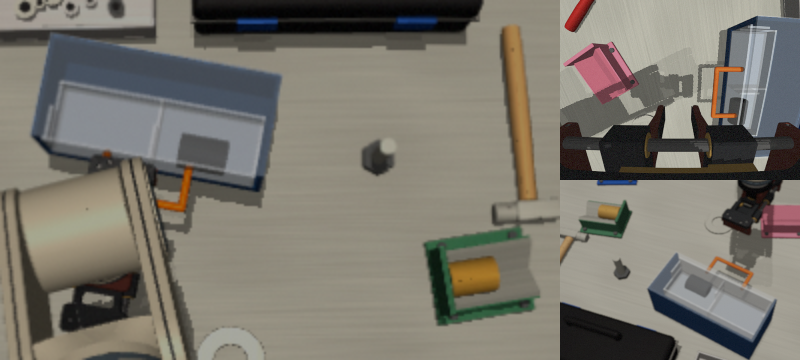

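The bin is shut with the handle back at its starting spot and the steel sleeve inside at (203,150). The brass sleeve is against the stop at (472,276).

```bash
python3 -m creep '{"delta_pos":[[0,0,0],[0,0,0],[0,0,0],[0,0,0],[0,0,0],[0,0,0]],"twist":[[0,0,0],[0,0,0],[0,0,0],[0,0,0],[0,0,0],[0,0,0]]}'; python3 -c "from workcell import close_job; print(close_job())"
```

```text
t: 33.95
ee_pos: [508.1, 133.4, 194.3]
orientation: [2.43, 1.99, 0.013]
ft_force: [0.6, 0.0, 0.0]
width: 35.4
grasp_force: 0.0
the job is handed in; nothing more can be done
None
```

I handed the job in at about 34 s: the brass sleeve lies in the vee groove against the end stop, the bin is shut with the steel sleeve still inside, and nothing else on the bench was touched; the hand-in gave no verdict back.

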